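# Push a worn brake pad through the scrap box flap

### The job

The worn, rusty-brown brake pad on the scrap box's feed tray is for scrap: using only the outside of the fingers, push it along the tray and in through the red flap (the pad swings the flap inward as it goes) until it drops into the box; do not pinch it or pick it up. As soon as it has dropped, draw the fingers well back out of the opening while the soft-closing flap is still open, so that it never shuts on them, and let the flap fall fully shut by itself. Leave everything else on the tray and the bench where it is.

Things in the scene. Friction and masses are not known exactly. Their poses are not given: they have to be found in the camera images.
- scrap_box: Yellow sheet-steel scrap box bolted to the bench, a bare steel feed tray on its robot side; it does not move. Origin on the bench below the middle of the flap opening; +x points from the tray into the box (feed direction), +y along the flap, +z up. Box 300 mm wide, x = 0 to 200 mm, flat clear roof at z = 172 mm. Tray top z = 100 mm, 300 mm wide, x = -222 to 0 mm.
- guides (a point): Middle of the tray, 110 mm in front of the opening, on the tray's top. In the box frame the 12 mm high guides run along both tray sides from x = -220 to -110 mm, then converge on the opening, from (x -110, y +/-147) to (x -1, y +/-86) mm.
- mouth (a point): Middle of the opening at tray level (box x = 0, z = 100 mm). Opening 170 mm wide (y +/-85), 60 mm high above the tray, in 4 mm sheet; the box ends 72 mm above the tray. To reach inside, the fingers come in leaning: fingertips ahead, tool tilted back towards the robot 30 to 45 degrees from straight down, so that the gripper's body stays in front of and above the roof's edge.
- sill_edge (a point): Middle of the sill's inner edge, box x = +24 mm: the tray's flat top runs on to here inside the opening, then a steep chute drops to the floor. The pad falls when its middle has passed this edge, that is with its rear edge about 5 to 15 mm inside the opening.
- worn_pad: The worn brake pad: rusty brown steel plate, thin grey lining on top, lying flat on the tray at some angle (up to 0.4 rad from square). 116 mm long over its ears (its y), 50 mm deep (its x; long edges at x = +/-25 mm straight for 96 mm), plate 6 mm thick, 12 mm in all; 0.2 to 0.4 kg; slides easily on the bare steel (friction about 0.3). Origin: centre of its underside. Square to the box it fits the opening with 27 mm to spare on each side.
- flap (a joint): Opening angle of the flap (rad): 0 shut, growing as it is pushed inward and up, to 1.35. It hangs from a pin 62 mm above the tray, weighs 0.16 kg; gravity closes it and a damper slows it both ways: pushed at 50 mm/s it resists with about 10 N; the pad under it holds it about 0.4 rad open; from there, let go, it takes about 3 s to fall shut.
- flap_edge (a point): Middle of the lower edge of the flap (red sheet 174 mm wide, 59 mm high, dark weight bar inside); shut, it lies 11 mm inside the opening, 3 mm above the tray.
- wheel_nut: chrome wheel nut standing on the feed tray, in the dead corner of the tray between a converging guide and the box front; 27 mm across, 20 mm tall; origin at its underside centre; a bystander
- new_pad: NEW brake pad (blue 116 x 50 x 6 mm backing plate, thick black lining, 18 mm thick in all) lying on the bench to the left; origin at its underside centre; a bystander, not for scrap
- cleaner_can: red aerosol can of brake cleaner, 66 mm diameter, 200 mm tall, standing on the bench to the right; origin at its underside centre; a bystander
- spanner: steel spanner lying on the bench to the right; origin at its underside; a bystander
- screwdriver: screwdriver lying on the bench to the left; origin at its underside; a bystander
- socket: steel socket 30 mm diameter, 50 mm tall, standing on the bench to the right; origin at its underside centre; a bystander
- bearing: wheel bearing (steel ring 72 mm diameter, 30 mm high) lying on the bench to the left; origin at its underside centre; a bystander
Mind the look-alikes: they are no part of the job. Of the things like the worn_pad, leave any that is turquoise; of the rest the smaller one is meant.

How it is judged (in metres and radians):
On the way, in this order (a step that is already met when the one before it is completed fails the run):
1. the pad has been slid into the opening along the tray and the flap stands open over it (value of joint flap above 0.35 rad and x of worn_pad in the frame of scrap_box between -0.02 and 0.06 m).
2. the pad has dropped over the sill into the box and the fingers are back out (their grasp point more than 50 mm in front of the opening) while the flap is still more than 0.06 rad open (x of the grasp point in the frame of scrap_box below -0.05 m and value of joint flap above 0.06 rad and x of worn_pad in the frame of scrap_box between 0.02 and 0.2 m and y of worn_pad in the frame of scrap_box between -0.15 and 0.15 m and z of worn_pad in the frame of scrap_box below 0.075 m).
At the end, for the whole second after the job is handed in: The worn pad lies at rest in the box, below the tray's sill; the flap has fallen shut (under 0.03 rad); every bystander is within 20 mm of where it stood (x of worn_pad in the frame of scrap_box between 0.02 and 0.2 m and y of worn_pad in the frame of scrap_box between -0.15 and 0.15 m and z of worn_pad in the frame of scrap_box below 0.075 m and linear speed of worn_pad below 0.02 m/s and value of joint flap below 0.03 rad and distance of each of wheel_nut, new_pad, cleaner_can, spanner, screwdriver, socket, bearing from where it was at the start of the episode below 0.02 m); the robot touches nothing.
It fails at once if the pad was lifted or carried (raised more than 15 mm off the feed tray) (z of worn_pad in the frame of scrap_box above 0.115 m).
It fails at once if the pad fell off the tray beside the box (z of worn_pad in the frame of scrap_box below 0.09 m and not (x of worn_pad in the frame of scrap_box above 0 m and y of worn_pad in the frame of scrap_box between -0.15 and 0.15 m)).
It fails at once if the flap came down shut on the fingers (touching them while less than 0.06 rad open, after the pad had dropped) (z of worn_pad in the frame of scrap_box below 0.075 m and value of joint flap below 0.06 rad and contact force between flap and the fingers above 0.5 N).
It fails at once if a bystander was disturbed (moved more than 20 mm) (distance of any of wheel_nut, new_pad, cleaner_can, spanner, screwdriver, socket, bearing from where it was at the start of the episode above 0.02 m).
It also fails if it takes over 42 s, if anything falls off the work surface, if the arm or the gripper's body presses on something with over 40 N, if the wrist force passes 120 N, or if a joint passes its speed limit or range.

### The arm

A 6-joint arm with a two-finger parallel gripper is mounted at the origin on the work surface. World frame = base frame: x ahead of the robot, y to its left, z up, the work surface at z = 0. Lengths are in mm, angles in rad, forces in N, time in s.
With the tool pointing down it reaches from about 275 to 750 mm from the base axis. Payload 10.2 kg.
Tool frame: the origin (TCP) lies at the very end of the fingers, on their centre line; the grasp point (between the pads) lies 19 mm behind it (ctrl.grip_depth is the distance from the TCP to the grasp point, in mm); z points along the fingers, x is the direction in which the jaws open and shut, and the axes are right-handed (so a half turn about z gives the same grasp; the last joint's range is limited). The gripper opens to 85 mm and grips with 20 to 120 N. Pads are 22 mm wide; open, the fingers measure 114 mm over their backs; the gripper's body (76 mm by 85 mm) begins 54 mm behind the grasp point. The pads swing forward as they close: fully open they stand 13 mm farther back than shut.
Start: joints at [1.025, 0.313, 1.498, -0, 1.331, -0.223], TCP at [166.555, 497.886, 231.294] pointing down, gripper open.
Joint ranges: [-2.94, 2.94], [-0.97, 2.17], [0.19, 2.56], [-1.23, 4.37], [0.02, 3.11], [-2.88, 2.88]. Speed limits (rad/s): [2.39, 2.39, 3.01, 3.14, 3.14, 3.14].

### API

Orientations are given as a unit quaternion [w, x, y, z].
In Python, from rig import ctrl gives the robot as it stands.
- The arm moves only by the tool play_rows, never from a script. Its argument "motion" is a list of rows, each a list of 2 entries, a list of its own where there are three numbers: the shift along the tool's x, y, z in mm, then the turn, a rotation vector about the tool's x, y, z in degrees. A call has 1 to 20 rows; each row shifts and turns the commanded pose from where the row before left it, along the tool's axes as they then stand; what a row does not reach is not made up. A row lasts 1/12 s, in which the tool goes at most 41.7 mm and 7.16 degrees, less where a joint would pass 70% of its speed; a pose out of reach is approached as far as the arm can. A call with a gripper value outside its range is refused whole. "fingers" is the finger opening in mm, from 0 to 85.4, set as the call begins (left out, the last holds). The fingers move at their own pace and stop on an object; "squeeze" is the grip in N (left out, the last holds). Time passes only in rows, so rows that do not move let the fingers close. It gives the time, the measured TCP pose, the force and the opening at its end, in the units of the state.
- ctrl.sense(): the state, without advancing time (a new reading comes with each control period).
- ctrl.capture(name): name is "side" or "top" or "wrist"; returns the picture (480x640x3 uint8, red, green, blue); there is no depth.
- ctrl.get_calibration(name): a dict with "K" (3x3 intrinsics, pixels), "R" (3x3) and "t" (3): a world point X has camera coordinates R X + t; the wrist camera has in their place "tool_from_camera" (4x4, takes a point from camera to tool coordinates, whose origin is the TCP and whose axes are the tool frame's). Camera axes: x right, y down, z forward; pixel columns grow to the right and rows downward; lengths in mm; the calibration is good to about 2 mm. A picture is of the moment at which its call begins: read the wrist's pose just before it. get_calibration takes no time and is no camera call.
- ctrl.finish_job(): hands the job in, once; it reports no verdict.
Trained networks look in the newest picture that a camera, given by its name, has taken for a name from the list of things; names that differ only in an ending like _2 or _b are one class to them, and where a whole thing is asked for, a point or a joint stands for the part that bears it (a point fixed in the world has none). Each returns a list of dicts, best first, with "p" (0 to 1); they miss things now and then, are a little off and sometimes report something else, mostly with a low value. They report only what shows in the picture. A call takes as long as a camera call. They do not tell look-alikes from the thing itself.
- ctrl.spot_in(camera, name): "position" ([column, row] as shares, 0 to 1, of the picture: columns of its width, rows of its height, amid what is visible of it).
The state is a dict: "time_s": time; "joints": joint angles; "dq": joint speeds; "tau": joint torques, N m; "eef_pos": TCP position; "ee_rot": TCP orientation; "force": force on the tool from outside, world axes, zero at the start; "wrist_torque": the same for the moment, N m; "grip_width": opening from 0.0 (shut) to 1.0 (fully open).
Only numpy, scipy, OpenCV 4.12 (cv2) and the standard library are available. Lean on these libraries where they do the work, as an engineer would, in place of code of your own. Each camera call takes 0.05 s, during which the arm holds its last target. There are 200 camera calls.

## Working session

There is one attempt and no reset: what is moved stays moved. The work goes in short steps, Python scripts to look and compute and a tool call to move; the robot and the scene stay as the last step left them, time stands still between calls to the robot, and variables do not carry over. Pictures are saved under pics/ and viewed, about 8 in all and at most 12, crops included, and the job is handed in when it is done.

Besides the shell and the picture viewer there is one more tool, called after "Emit:" by a JSON object that holds its "api" and its "payload". play_rows: Moves the arm, as the interface text tells. Its arguments: {"type":"object","properties":{"motion":{"type":"array"},"fingers":{"type":"number"},"squeeze":{"type":"number"}},"required":["motion"]}

```bash
mkdir -p pics; ls
python3 - <<'E'
from rig import ctrl
import cv2,numpy as np
s=ctrl.sense();print(s)
for c in("top","side"):
    im=ctrl.capture(c);cv2.imwrite(f"pics/{c}0.png",im[:,:,::-1])
    k=ctrl.get_calibration(c);print(c,{a:np.round(b,4).tolist() for a,b in k.items()})
    for n in("worn_pad","flap","mouth","guides","sill_edge","scrap_box","wheel_nut","flap_edge"):
        print(n,[(round(d["p"],2),round(d["position"][0]*640),round(d["position"][1]*480)) for d in ctrl.spot_in(c,n)][:4])
print(ctrl.get_calibration("wrist"))
E
```

```text
pics
{'time_s': 0.0, 'joints': array([ 1.02458487e+00,  3.13446332e-01,  1.49843551e+00, -5.61597038e-06,
        1.33097690e+00, -2.23388307e-01]), 'dq': array([ 4.96144484e-04,  9.23824187e-05, -1.84195596e-04,  4.70938901e-04,
       -2.59263690e-04,  2.17660153e-03]), 'tau': array([ 1.27615436e-03, -4.12265396e+01, -2.59748465e+01, -4.21628488e-05,
        4.07482818e-03,  1.17588030e-05]), 'eef_pos': array([166.42704016, 497.65802745, 230.73753944]), 'ee_rot': array([ 2.49378453e-04,  8.11555094e-01,  5.84275559e-01, -5.81859672e-04]), 'force': array([ 0.12141335,  0.22390344, -0.13680082]), 'wrist_torque': array([0.01472958, 0.03175978, 0.0443512 ]), 'grip_width': 1.0022878566853093}
top {'K': [[494.9304, 0.0, 321.2056], [0.0, 494.9304, 236.6329], [0.0, 0.0, 1.0]], 'R': [[0.0008, -0.9999, -0.0106], [-0.9877, 0.0009, -0.1561], [0.1561, 0.0106, -0.9877]], 't': [-15.6187, 532.4572, 1212.2119]}
worn_pad [(0.72, 284, 309), (0.6, 237, 235), (0.55, 341, 222)]
flap [(0.74, 335, 179)]
mouth [(0.85, 351, 179)]
guides [(0.66, 351, 180), (0.36, 504, 192)]
sill_edge [(0.77, 349, 180), (0.25
[... 431 characters left out ...]
 227), (0.51, 393, 245)]
mouth []
guides [(0.87, 391, 244)]
sill_edge []
scrap_box [(0.57, 394, 246)]
wheel_nut [(0.62, 344, 213), (0.53, 357, 411)]
flap_edge [(0.69, 384, 230)]
{'K': array([[386.07790974,   0.        , 312.72587189],
       [  0.        , 386.07790974, 239.36156576],
       [  0.        ,   0.        ,   1.        ]]), 'tool_from_camera': array([[ 9.99999764e-01, -1.75195785e-04, -6.63763276e-04,
         2.32424323e-01],
       [ 3.83555687e-04,  9.44482970e-01,  3.28560149e-01,
        -8.57528806e+01],
       [ 5.69350757e-04, -3.28560327e-01,  9.44482815e-01,
        -1.43056093e+02],
       [ 0.00000000e+00,  0.00000000e+00,  0.00000000e+00,
         1.00000000e+00]])}
```

View pics/top0.png

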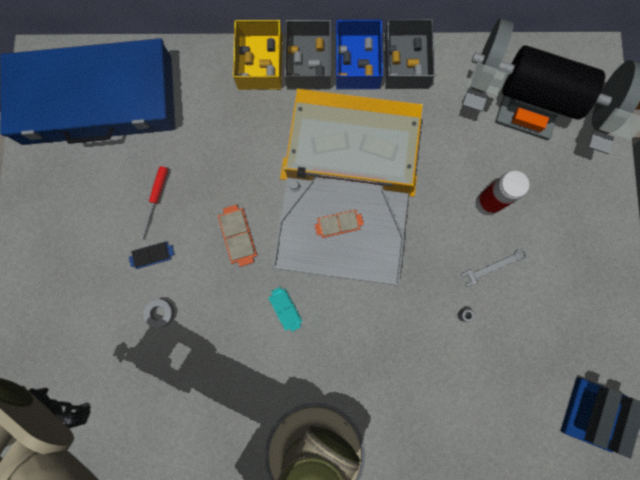

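View pics/side0.png

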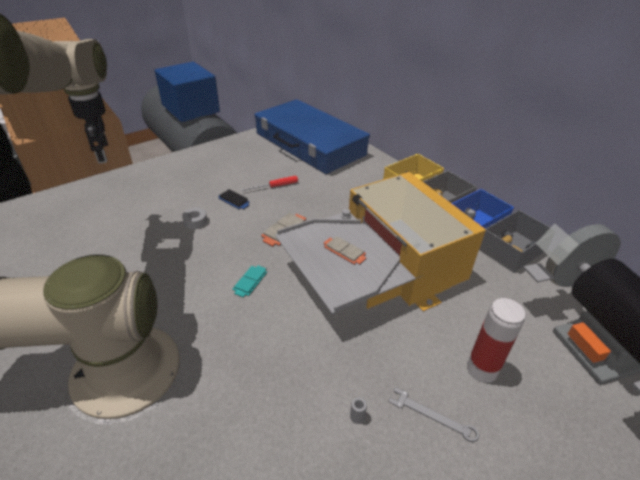

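The top view shows the tray with an orange-brown pad on it at about (339,222). The turquoise pad (285,309) and the larger rusty pad (237,235) are on the bench and are look-alikes. The nut is at (294,186). I'll zoom in to get the box corners.

Run:
```python
import cv2
im=cv2.imread("pics/top0.png")[85:285,265:435]
cv2.imwrite("pics/crop.png",cv2.resize(im,None,fx=3,fy=3,interpolation=cv2.INTER_CUBIC))
```

```text
(no output)
```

View pics/crop.png

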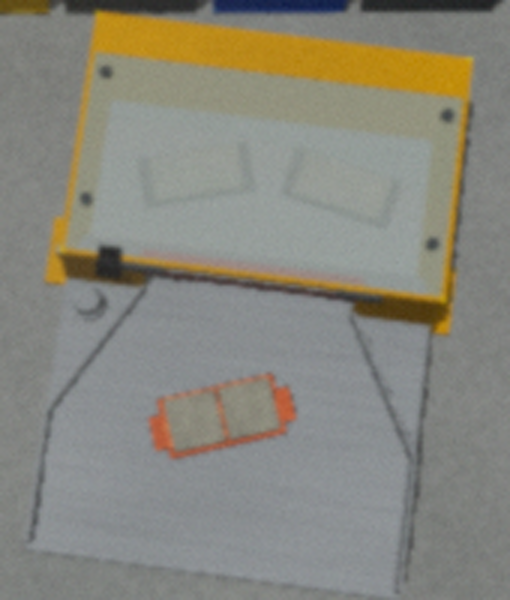

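The crop is clear. Tray front corners are at crop (30,548) and (402,595), the roof's front corners at (62,252) and (448,300), and the guide knees at (52,408) and (411,458). I'll fit the box pose and the pad from these.

```bash
cat > h.py <<'E'
import numpy as np,cv2
from rig import ctrl
from scipy.spatial.transform import Rotation as Rn
def cam(c):
    k=ctrl.get_calibration(c);return [np.array(k[i],float) for i in("K","R","t")]
def unproj(c,uv,z):
    K,R,t=cam(c);uv=np.atleast_2d(uv).astype(float)
    d=np.c_[uv,np.ones(len(uv))]@np.linalg.inv(K).T@R
    o=-R.T@t;return o+d*((z-o[2])/d[:,2])[:,None]
def proj(c,X):
    K,R,t=cam(c);p=(X@R.T+t)@K.T;return p[:,:2]/p[:,2:]
def rust(im):
    h=cv2.cvtColor(im,cv2.COLOR_BGR2HSV)
    return cv2.inRange(h,(3,110,110),(14,255,255))
E
python3 - <<'E'
from h import *
from scipy.optimize import least_squares
px=np.array([(30,548),(402,595),(62,252),(448,300),(52,408),(411,458),(148,288),(350,318)])/3+[265,85]
B=np.array([(-222,150,100),(-222,-150,100),(0,150,172),(0,-150,172),(-110,147,112),(-110,-147,112),(-1,86,112),(-1,-86,112.)])
def X(p):
    c,s=np.cos(p[2]),np.sin(p[2]);return B@np.array([[c,s,0],[-s,c,0],[0,0,1]])+[p[0],p[1],0]
f=lambda p:(proj("top",X(p))-px).ravel()
r=least_squares(f,[550,-50,0],loss="soft_l1");print(r.x,np.round(r.fun.reshape(-1,2),1))
im=cv2.imread("pics/top0.png");m=rust(im);m[:195]=0;m[250:]=0;m[:,:300]=0;m[:,385:]=0
cs,_=cv2.findContours(m,0,2);P=np.vstack(cs)[:,0];print(len(P))
W=unproj("top",P,106)[:,:2].astype(np.float32);(c,wh,a)=cv2.minAreaRect(W);print(c,wh,a)
x,y,t=r.x;d=np.array(c)-[x,y];print("pad in box",d[0]*np.cos(t)+d[1]*np.sin(t),-d[0]*np.sin(t)+d[1]*np.cos(t))
b=cv2.boxPoints((c,wh,a));e=[b[1]-b[0],b[2]-b[1]];e=max(e,key=np.linalg.norm);an=np.arctan2(-e[0],e[1]);print("pad yaw world",an,an-t, np.pi)
E
```

```text
[ 6.49001317e+02 -8.24002336e+01 -1.33378104e-01] [[-0.6 -0.3]
 [ 0.2  0.7]
 [-0.3  0.7]
 [-0.   1.2]
 [-0.4 -0. ]
 [ 1.8 -0.7]
 [-1.  -0.4]
 [ 1.9 -1.4]]
73
(554.5463256835938, -58.01238250732422) (47.75712203979492, 114.34522247314453) 12.683541297912598
pad in box -96.85924196087248 11.6103382590759
pad yaw world -2.9202232 -2.7868451320909897 3.141592653589793
```

```bash
cat >> h.py <<'E'
BX,BY,BT=649.0,-82.4,-0.1334
RB=Rn.from_euler("z",BT)
def pose(bx,by,z,tilt=30,yaw=0):   # box frame -> world TCP, tool x along box +y
    s,c=np.sin(np.radians(tilt)),np.cos(np.radians(tilt))
    M=Rn.from_matrix(np.array([[0,c,s],[1,0,0],[0,s,-c]]))
    return RB.apply([bx,by,z])+[BX,BY,0], RB*Rn.from_euler("z",yaw)*M
def now():
    s=ctrl.sense();w,x,y,z=s["ee_rot"];return np.array(s["eef_pos"]),Rn.from_quat([x,y,z,w])
def inbox(p): return RB.inv().apply(p-[BX,BY,0])
def rows(target,n,start=None):
    p,R=start or now();out=[]
    for i in range(n):
        k=n-i;d=np.round(R.inv().apply((target[0]-p)/k),1);r=np.round(np.degrees((R.inv()*target[1]).as_rotvec()/k),2)
        out.append([d.tolist(),r.tolist()]);p=p+R.apply(d);R=R*Rn.from_rotvec(np.radians(r))
    print(str(out).replace(" ",""));return p,R
E
python3 -c "
from h import *
rows(pose(-180,12,165),20)"
```

```text
[[[-21.0,23.1,3.3],[-1.5,0.14,-0.53]],[[-21.2,22.8,3.9],[-1.5,0.14,-0.53]],[[-21.4,22.5,4.4],[-1.49,0.14,-0.53]],[[-21.6,22.2,4.9],[-1.5,0.14,-0.53]],[[-21.8,21.9,5.5],[-1.49,0.14,-0.53]],[[-22.1,21.5,6.0],[-1.5,0.14,-0.53]],[[-22.3,21.2,6.5],[-1.49,0.14,-0.53]],[[-22.5,20.8,7.0],[-1.5,0.14,-0.53]],[[-22.7,20.4,7.4],[-1.49,0.14,-0.53]],[[-22.9,20.0,7.9],[-1.5,0.14,-0.53]],[[-23.1,19.5,8.4],[-1.5,0.14,-0.53]],[[-23.3,19.1,8.8],[-1.49,0.14,-0.53]],[[-23.5,18.7,9.3],[-1.5,0.15,-0.53]],[[-23.7,18.2,9.7],[-1.49,0.14,-0.53]],[[-23.9,17.7,10.1],[-1.5,0.15,-0.53]],[[-24.1,17.2,10.5],[-1.49,0.14,-0.53]],[[-24.2,16.7,10.8],[-1.5,0.15,-0.53]],[[-24.4,16.2,11.2],[-1.49,0.14,-0.53]],[[-24.6,15.7,11.6],[-1.5,0.15,-0.53]],[[-24.8,15.1,11.9],[-1.49,0.14,-0.53]]]
```

Emit:
{"api": "play_rows", "payload": {"motion": [[[-21.0,23.1,3.3],[-1.5,0.14,-0.53]],[[-21.2,22.8,3.9],[-1.5,0.14,-0.53]],[[-21.4,22.5,4.4],[-1.5,0.14,-0.53]],[[-21.6,22.2,4.9],[-1.5,0.14,-0.53]],[[-21.8,21.9,5.5],[-1.5,0.14,-0.53]],[[-22.1,21.5,6.0],[-1.5,0.14,-0.53]],[[-22.3,21.2,6.5],[-1.5,0.14,-0.53]],[[-22.5,20.8,7.0],[-1.5,0.14,-0.53]],[[-22.7,20.4,7.4],[-1.5,0.14,-0.53]],[[-22.9,20.0,7.9],[-1.5,0.14,-0.53]],[[-23.1,19.5,8.4],[-1.5,0.14,-0.53]],[[-23.3,19.1,8.8],[-1.5,0.14,-0.53]],[[-23.5,18.7,9.3],[-1.5,0.15,-0.53]],[[-23.7,18.2,9.7],[-1.5,0.14,-0.53]],[[-23.9,17.7,10.1],[-1.5,0.15,-0.53]],[[-24.1,17.2,10.5],[-1.5,0.14,-0.53]],[[-24.2,16.7,10.8],[-1.5,0.15,-0.53]],[[-24.4,16.2,11.2],[-1.5,0.14,-0.53]],[[-24.6,15.7,11.6],[-1.5,0.15,-0.53]],[[-24.8,15.1,11.9],[-1.5,0.14,-0.53]]], "fingers": 40, "squeeze": 40}}

```text
time_s: 2.57
eef_pos: [472.7, -48.4, 165.5]
ee_rot: [0.197, 0.727, 0.636, 0.171]
force: [0.5, 1.8, 0.3]
grip_width: 0.467
```

Run:
```python
from h import *
s=ctrl.sense();p,R=now();T=pose(-180,12,165);print(s["time_s"],inbox(p),s["force"],s["grip_width"],np.degrees((R.inv()*T[1]).as_rotvec()))
im=ctrl.capture("wrist");cv2.imwrite("pics/w1.png",im[:,:,::-1])
rows(pose(-180,12,125),6)
```

```text
2.5667 [-179.22402795   10.22836478  165.47672403] [0.50782485 1.82119333 0.30508343] 0.4674833075594599 [0.21241934 0.06775352 0.01842456]
[[[0.9,-3.8,5.5],[0.06,0.03,0.01]],[[0.9,-3.8,5.5],[0.06,0.03,0.01]],[[0.9,-3.8,5.5],[0.06,0.03,0.01]],[[0.8,-3.9,5.5],[0.06,0.03,0.01]],[[0.8,-3.8,5.6],[0.06,0.03,0.01]],[[0.9,-3.9,5.6],[0.06,0.04,0.02]]]
```

View pics/w1.png

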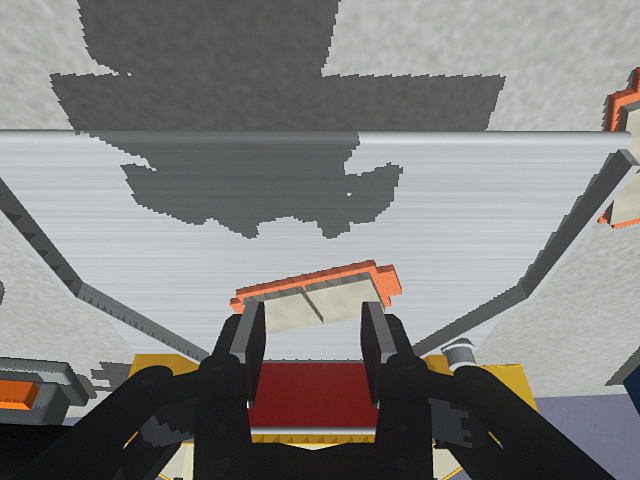

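The wrist view (forward is down in the image) shows the gripper square to the tray, with the pad's rear edge at (235..400, 262..300) centred ahead of the fingers. The tray is clear below them, so I'll descend.

Emit:
{"api": "play_rows", "payload": {"motion": [[[0.9,-3.8,5.5],[0,0,0]],[[0.9,-3.8,5.5],[0,0,0]],[[0,-3.8,5.5],[0,0,0]],[[0,-3.8,5.5],[0,0,0]],[[0,-3.8,5.5],[0,0,0]],[[0,-3.8,5.5],[0,0,0]],[[0,-2,3.5],[0,0,0]],[[0,-2,3.5],[0,0,0]],[[0,-1,1.7],[0,0,0]],[[0,0,0],[0,0,0]],[[0,0,0],[0,0,0]]]}}

```text
time_s: 3.53
eef_pos: [469.4, -44.5, 115.4]
ee_rot: [0.195, 0.727, 0.636, 0.171]
force: [0.4, -1.1, 0.2]
grip_width: 0.469
```

Emit:
{"api": "play_rows", "payload": {"motion": [[[0,-0.5,0.9],[0,0,0]],[[0,-0.5,0.9],[0,0,0]],[[0,0,0],[0,0,0]],[[0,0,0],[0,0,0]]]}}

```text
time_s: 3.87
eef_pos: [469.4, -44.5, 113.3]
ee_rot: [0.195, 0.727, 0.636, 0.171]
force: [0.6, 0.2, 0.1]
grip_width: 0.466
```

Emit:
{"api": "play_rows", "payload": {"motion": [[[0,-1,1.7],[0,0,0]],[[0,-1,1.7],[0,0,0]],[[0,0,0],[0,0,0]],[[0,0,0],[0,0,0]]]}}

```text
time_s: 4.2
eef_pos: [469.3, -44.4, 109.1]
ee_rot: [0.195, 0.727, 0.636, 0.171]
force: [-0.2, 0.0, -0.6]
grip_width: 0.469
```

Emit:
{"api": "play_rows", "payload": {"motion": [[[0,-0.5,0.9],[0,0,0]],[[0,-0.5,0.9],[0,0,0]],[[0,0,0],[0,0,0]],[[0,0,0],[0,0,0]]]}}

```text
time_s: 4.53
eef_pos: [469.3, -44.4, 107.2]
ee_rot: [0.195, 0.727, 0.636, 0.171]
force: [-0.2, 0.5, -0.3]
grip_width: 0.468
```

Run:
```python
from h import *
s=ctrl.sense();p,R=now();print(s["time_s"],inbox(p),s["force"])
im=ctrl.capture("side");cv2.imwrite("pics/s2.png",cv2.resize(im[150:330,230:450,::-1],None,fx=3,fy=3,interpolation=cv2.INTER_CUBIC))
```

```text
4.5333 [-183.11861411   13.74387685  107.16829182] [-0.17039706  0.4583206  -0.30705258]
```

View pics/s2.png

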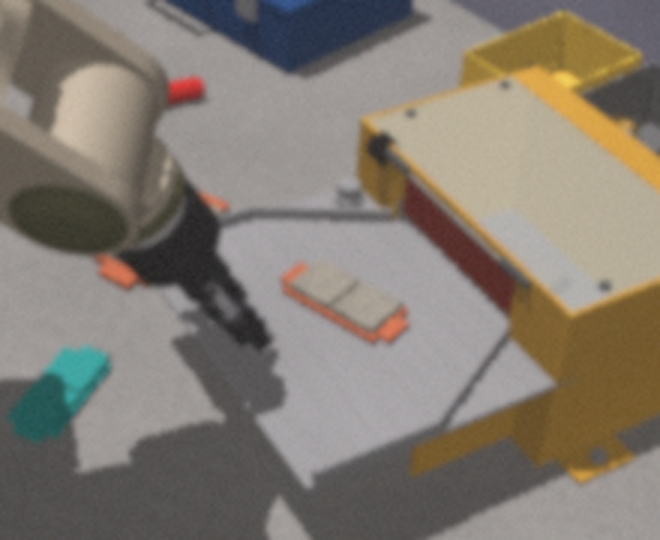

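The side view shows the leaning fingers still a little above the tray behind the pad, and nothing else is near them. I'll keep going down in small steps.

Emit:
{"api": "play_rows", "payload": {"motion": [[[0,-0.5,0.9],[0,0,0]],[[0,-0.5,0.9],[0,0,0]],[[0,0,0],[0,0,0]],[[0,0,0],[0,0,0]]]}}

```text
time_s: 4.92
eef_pos: [469.4, -44.4, 105.1]
ee_rot: [0.195, 0.727, 0.636, 0.171]
force: [0.7, -0.3, -0.6]
grip_width: 0.469
```

Emit:
{"api": "play_rows", "payload": {"motion": [[[0,-0.5,0.9],[0,0,0]],[[0,0,0],[0,0,0]],[[0,0,0],[0,0,0]]]}}

```text
time_s: 5.17
eef_pos: [469.4, -44.4, 104.1]
ee_rot: [0.195, 0.727, 0.636, 0.171]
force: [0.1, 0.5, -0.6]
grip_width: 0.471
```

Emit:
{"api": "play_rows", "payload": {"motion": [[[0,-0.5,0.9],[0,0,0]],[[0,0,0],[0,0,0]],[[0,0,0],[0,0,0]]]}}

```text
time_s: 5.42
eef_pos: [469.4, -44.4, 103.0]
ee_rot: [0.195, 0.727, 0.636, 0.171]
force: [0.2, -0.3, -0.1]
grip_width: 0.463
```

Emit:
{"api": "play_rows", "payload": {"motion": [[[0,-0.5,0.9],[0,0,0]],[[0,0,0],[0,0,0]],[[0,0,0],[0,0,0]]]}}

```text
time_s: 5.67
eef_pos: [469.6, -44.5, 102.5]
ee_rot: [0.196, 0.727, 0.636, 0.171]
force: [-3.5, -0.1, 6.6]
grip_width: 0.467
```

Emit:
{"api": "play_rows", "payload": {"motion": [[[0,-0.5,0.9],[0,0,0]],[[0,0,0],[0,0,0]],[[0,0,0],[0,0,0]]]}}

```text
time_s: 5.92
eef_pos: [470.2, -44.6, 102.3]
ee_rot: [0.197, 0.726, 0.636, 0.172]
force: [-5.9, 2.1, 14.8]
grip_width: 0.467
```

Emit:
{"api": "play_rows", "payload": {"motion": [[[0,-0.5,0.9],[0,0,0]],[[0,0,0],[0,0,0]],[[0,0,0],[0,0,0]]]}}

```text
time_s: 6.17
eef_pos: [470.8, -44.8, 102.1]
ee_rot: [0.198, 0.726, 0.636, 0.172]
force: [-8.8, 4.1, 23.1]
grip_width: 0.473
```

Contact is at TCP z ≈ 102.5. I'll lift about 3.5 mm from the commanded pose and push forward to square the pad.

Emit:
{"api": "play_rows", "payload": {"motion": [[[0,1.8,-3],[0,0,0]],[[0,4.3,2.5],[0,0,0]],[[0,4.3,2.5],[0,0,0]],[[0,4.3,2.5],[0,0,0]],[[0,4.3,2.5],[0,0,0]],[[0,4.3,2.5],[0,0,0]],[[0,4.3,2.5],[0,0,0]],[[0,4.3,2.5],[0,0,0]],[[0,4.3,2.5],[0,0,0]],[[0,4.3,2.5],[0,0,0]],[[0,4.3,2.5],[0,0,0]],[[0,4.3,2.5],[0,0,0]],[[0,4.3,2.5],[0,0,0]]]}}

```text
time_s: 7.25
eef_pos: [529.1, -52.4, 103.3]
ee_rot: [0.195, 0.727, 0.636, 0.171]
force: [-1.5, 0.7, 0.2]
grip_width: 0.466
```

```bash
cat >> h.py <<'E'
def pad(im,name):
    im=im[:,:,::-1].copy();cv2.imwrite(f"pics/{name}.png",im[190:440,100:540])
    return rust(im)
E
python3 - <<'E'
from h import *
s=ctrl.sense();p,R=now();T=pose(0,0,0);print(s["time_s"],inbox(p),s["force"],np.degrees((R.inv()*T[1]).as_rotvec()))
im=ctrl.capture("wrist");cv2.imwrite("pics/w3.png",im[:,:,::-1])
E
```

```text
7.25 [-122.85614877   13.82849825  103.32988024] [-1.54947276  0.69308771  0.15689285] [ 0.06897993 -0.00067774  0.01247407]
```

View pics/w3.png

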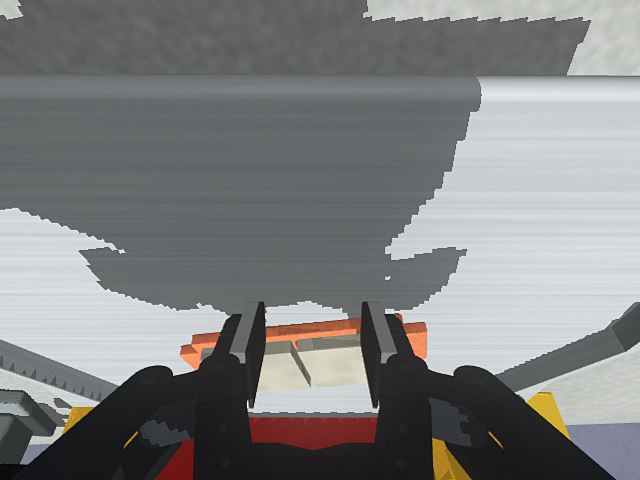

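The wrist view shows the pad nearly square (ears at columns 180 to 428, slight tilt left) and centred on the fingers (313). I'll push on with a slight drift towards −y.

Emit:
{"api": "play_rows", "payload": {"motion": [[[-0.8,4.3,2.5],[0,0,0]],[[-0.8,4.3,2.5],[0,0,0]],[[-0.8,4.3,2.5],[0,0,0]],[[-0.8,4.3,2.5],[0,0,0]],[[-0.8,4.3,2.5],[0,0,0]],[[-0.8,4.3,2.5],[0,0,0]],[[-0.8,4.3,2.5],[0,0,0]],[[-0.8,4.3,2.5],[0,0,0]],[[-0.8,4.3,2.5],[0,0,0]],[[-0.8,4.3,2.5],[0,0,0]],[[0,0,0],[0,0,0]]]}}

```text
time_s: 8.22
eef_pos: [577.9, -67.4, 103.6]
ee_rot: [0.196, 0.727, 0.636, 0.171]
force: [0.0, 0.8, -0.2]
grip_width: 0.47
```

Run:
```python
from h import *
s=ctrl.sense();p,R=now();print(s["time_s"],inbox(p),s["force"])
a=ctrl.capture("wrist")[240:440,130:490];b=ctrl.capture("top")[130:250,270:430]
b=cv2.resize(b,None,fx=3,fy=3,interpolation=cv2.INTER_CUBIC)
c=np.zeros((560,480,3),np.uint8);c[:200,:360]=a;c[200:]=b;cv2.imwrite("pics/c4.png",c[:,:,::-1])
```

```text
8.2167 [-72.50100534   5.43858703 103.56171784] [ 0.04588168  0.81828383 -0.20598159]
```

View pics/c4.png

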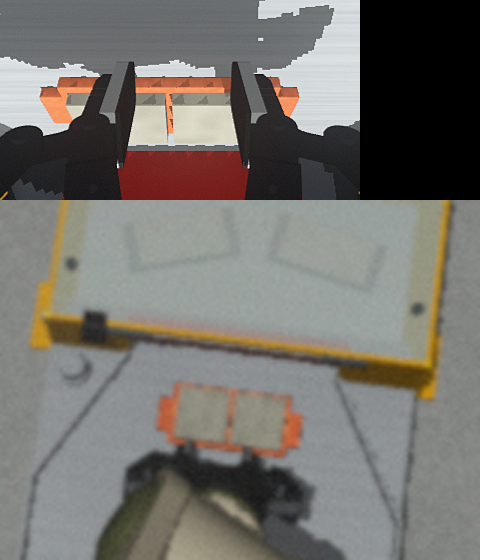

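The pad is now square. In the lower panel its ears span columns 158 to 302 and the opening spans about 132 to 340, so it is centred within a few mm. Now I'll push it through the flap at about 50 mm/s.

Emit:
{"api": "play_rows", "payload": {"motion": [[[0,3.6,2.1],[0,0,0]],[[0,3.6,2.1],[0,0,0]],[[0,3.6,2.1],[0,0,0]],[[0,3.6,2.1],[0,0,0]],[[0,3.6,2.1],[0,0,0]],[[0,3.6,2.1],[0,0,0]],[[0,3.6,2.1],[0,0,0]],[[0,3.6,2.1],[0,0,0]],[[0,3.6,2.1],[0,0,0]],[[0,3.6,2.1],[0,0,0]],[[0,3.6,2.1],[0,0,0]],[[0,3.6,2.1],[0,0,0]],[[0,3.6,2.1],[0,0,0]],[[0,3.6,2.1],[0,0,0]],[[0,3.6,2.1],[0,0,0]],[[0,0,0],[0,0,0]]]}}

```text
time_s: 9.65
eef_pos: [639.7, -75.5, 103.3]
ee_rot: [0.196, 0.727, 0.636, 0.171]
force: [0.1, -1.1, 0.2]
grip_width: 0.472
```

Run:
```python
from h import *
s=ctrl.sense();p,R=now();print(s["time_s"],inbox(p),s["force"])
a=ctrl.capture("wrist")[200:440,80:560];b=ctrl.capture("side")[180:290,320:480]
b=cv2.resize(b,None,fx=3,fy=3,interpolation=cv2.INTER_CUBIC)
c=np.vstack([a,b]);cv2.imwrite("pics/c5.png",c[:,:,::-1])
```

```text
9.65 [-10.14409369   5.62415838 103.33563977] [ 0.11649089 -1.10377993  0.22666127]
```

View pics/c5.png

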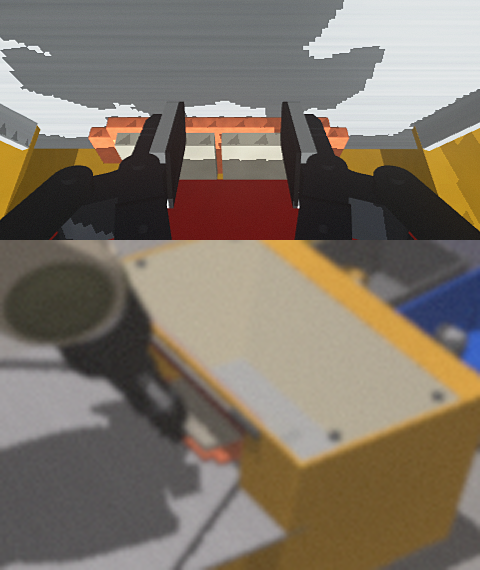

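The pad is in the opening with the flap open over it. Its rear edge is still just at the mouth, square and centred between the jambs. I'll push further, then retreat straight after the drop.

Emit:
{"api": "play_rows", "payload": {"motion": [[[0,3.2,1.8],[0,0,0]],[[0,3.2,1.8],[0,0,0]],[[0,3.2,1.8],[0,0,0]],[[0,3.2,1.8],[0,0,0]]]}}

```text
time_s: 10.08
eef_pos: [654.0, -77.3, 103.6]
ee_rot: [0.196, 0.727, 0.636, 0.171]
force: [-1.7, -0.1, 2.6]
grip_width: 0.469
```

Run:
```python
from h import *
s=ctrl.sense();p,R=now();print(s["time_s"],inbox(p),s["force"])
im=ctrl.capture("wrist");m=rust(im[:,:,::-1].copy())[280:400,160:450];print((m>0).sum(), np.argwhere(m).mean(0) if m.any() else 0)
cv2.imwrite("pics/c6.png",im[200:440,80:560,::-1])
```

```text
10.0833 [  4.26789058   5.67042255 103.5976692 ] [-1.66245055 -0.12479677  2.56293627]
3477 [ 53.07190106 123.63991947]
```

View pics/c6.png

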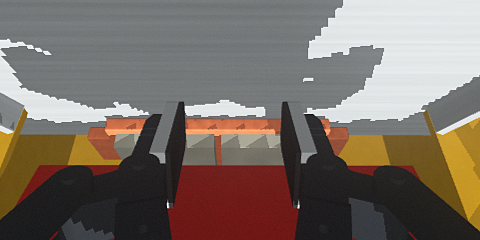

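The pad is still on the sill against the fingers, with its rear edge just inside the mouth. I'll push a few mm more.

Emit:
{"api": "play_rows", "payload": {"motion": [[[0,2.6,1.5],[0,0,0]],[[0,2.6,1.5],[0,0,0]]]}}

```text
time_s: 10.3
eef_pos: [659.8, -78.1, 103.7]
ee_rot: [0.196, 0.727, 0.636, 0.171]
force: [-1.0, 0.9, 4.0]
grip_width: 0.47
```

```bash
cat > chk.py <<'E'
from h import *
s=ctrl.sense();p,R=now();print(s["time_s"],inbox(p),s["force"])
im=ctrl.capture("wrist");m=rust(im[:,:,::-1].copy())[280:400,160:450];print((m>0).sum(), np.argwhere(m).mean(0) if m.any() else 0)
cv2.imwrite("pics/c7.png",im[200:440,80:560,::-1])
E
python3 chk.py
```

```text
10.3 [ 10.14613814   5.70572797 103.67591645] [-0.97685348  0.87300489  4.00101206]
3249 [ 50.80116959 124.79193598]
```

View pics/c7.png

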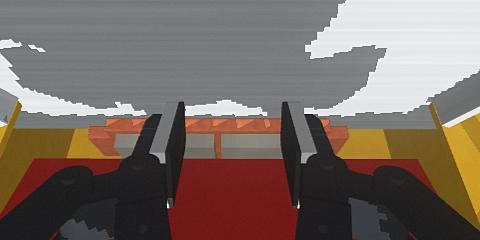

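The pad still lies against the fingertips and has not dropped. Its rear edge looks past the jambs. I'll push a bit further.

Emit:
{"api": "play_rows", "payload": {"motion": [[[0,2.6,1.5],[0,0,0]],[[0,2.6,1.5],[0,0,0]]]}}

```text
time_s: 10.52
eef_pos: [666.2, -79.1, 104.3]
ee_rot: [0.196, 0.727, 0.636, 0.171]
force: [-0.9, 1.0, 6.7]
grip_width: 0.466
```

```bash
python3 chk.py
```

```text
10.5167 [ 16.57897165   5.60468333 104.28300908] [-0.85800775  1.01485332  6.68660984]
2890 [ 47.04567474 132.70795848]
```

The upward force is growing (6.7 N), so the pad is tipping and its rear edge is caught under the fingertips. I'll raise the fingers a few mm to free it.

Emit:
{"api": "play_rows", "payload": {"motion": [[[0,1.5,-2.6],[0,0,0]],[[0,1.5,-2.6],[0,0,0]],[[0,0,0],[0,0,0]]]}}

```text
time_s: 10.82
eef_pos: [665.3, -78.8, 109.8]
ee_rot: [0.195, 0.727, 0.636, 0.171]
force: [-0.2, 0.3, 0.5]
grip_width: 0.465
```

```bash
python3 chk.py
```

```text
10.8167 [ 15.71374936   5.77271488 109.78622213] [-0.23826042  0.29328309  0.49973268]
216 [ 57.39351852 154.81944444]
```

View pics/c7.png

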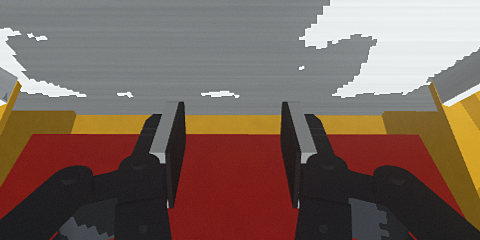

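The pad has gone from the sill and the flap is hanging on the fingers, still open. I'll draw back fast.

Emit:
{"api": "play_rows", "payload": {"motion": [[[0,-13,-7.5],[0,0,0]],[[0,-21.7,-12.5],[0,0,0]],[[0,-26,-15],[0,0,0]],[[0,-26,-15],[0,0,0]],[[0,-21.7,-12.5],[0,0,0]],[[0,-13,-7.5],[0,0,0]],[[0,5,-20],[0,0,0]],[[0,5,-20],[0,0,0]],[[0,5,-20],[0,0,0]],[[0,0,-20],[0,0,0]]]}}

```text
time_s: 11.7
eef_pos: [499.4, -56.6, 187.1]
ee_rot: [0.196, 0.727, 0.636, 0.171]
force: [0.2, 0.1, 0.4]
grip_width: 0.468
```

Run:
```python
from h import *
s=ctrl.sense();p,R=now();print(s["time_s"],inbox(p),s["force"])
```

```text
11.7 [-151.65532949    5.64305948  187.09404891] [0.21159362 0.07085238 0.40599735]
```

Emit:
{"api": "play_rows", "payload": {"motion": [[[0,0,0],[0,0,0]],[[0,0,0],[0,0,0]],[[0,0,0],[0,0,0]],[[0,0,0],[0,0,0]],[[0,0,0],[0,0,0]],[[0,0,0],[0,0,0]],[[0,0,0],[0,0,0]],[[0,0,0],[0,0,0]],[[0,0,0],[0,0,0]],[[0,0,0],[0,0,0]],[[0,0,0],[0,0,0]],[[0,0,0],[0,0,0]],[[0,0,0],[0,0,0]],[[0,0,0],[0,0,0]],[[0,0,0],[0,0,0]],[[0,0,0],[0,0,0]],[[0,0,0],[0,0,0]],[[0,0,0],[0,0,0]],[[0,0,0],[0,0,0]],[[0,0,0],[0,0,0]]]}}

```text
time_s: 13.37
eef_pos: [499.6, -56.5, 185.8]
ee_rot: [0.195, 0.727, 0.636, 0.171]
force: [-0.2, -0.3, -0.7]
grip_width: 0.462
```

Emit:
{"api": "play_rows", "payload": {"motion": [[[0,0,0],[0,0,0]],[[0,0,0],[0,0,0]],[[0,0,0],[0,0,0]],[[0,0,0],[0,0,0]],[[0,0,0],[0,0,0]],[[0,0,0],[0,0,0]],[[0,0,0],[0,0,0]],[[0,0,0],[0,0,0]],[[0,0,0],[0,0,0]],[[0,0,0],[0,0,0]],[[0,0,0],[0,0,0]],[[0,0,0],[0,0,0]],[[0,0,0],[0,0,0]],[[0,0,0],[0,0,0]],[[0,0,0],[0,0,0]],[[0,0,0],[0,0,0]],[[0,0,0],[0,0,0]],[[0,0,0],[0,0,0]],[[0,0,0],[0,0,0]],[[0,0,0],[0,0,0]]]}}

```text
time_s: 15.03
eef_pos: [499.6, -56.5, 185.8]
ee_rot: [0.195, 0.727, 0.636, 0.171]
force: [-0.2, -0.0, 0.2]
grip_width: 0.469
```

Emit:
{"api": "play_rows", "payload": {"motion": [[[0,0,0],[0,0,0]],[[0,0,0],[0,0,0]],[[0,0,0],[0,0,0]],[[0,0,0],[0,0,0]],[[0,0,0],[0,0,0]],[[0,0,0],[0,0,0]],[[0,0,0],[0,0,0]],[[0,0,0],[0,0,0]],[[0,0,0],[0,0,0]],[[0,0,0],[0,0,0]],[[0,0,0],[0,0,0]],[[0,0,0],[0,0,0]],[[0,0,0],[0,0,0]],[[0,0,0],[0,0,0]],[[0,0,0],[0,0,0]],[[0,0,0],[0,0,0]],[[0,0,0],[0,0,0]],[[0,0,0],[0,0,0]],[[0,0,0],[0,0,0]],[[0,0,0],[0,0,0]]]}}

```text
time_s: 16.7
eef_pos: [499.6, -56.5, 185.9]
ee_rot: [0.195, 0.727, 0.636, 0.171]
force: [0.0, 0.9, -0.4]
grip_width: 0.469
```

Run:
```python
from h import *
s=ctrl.sense();print(s["time_s"],s["force"])
a=ctrl.capture("top")[80:320,110:540];b=ctrl.capture("side")[150:390,200:540];w=cv2.resize(ctrl.capture("wrist"),(400,300))
c=np.zeros((540,770,3),np.uint8);c[:240,:430]=a;c[:240,430:]=b;c[240:,:400]=w;cv2.imwrite("pics/c8.png",c[:,:,::-1])
```

```text
16.7 [ 0.01901656  0.92438614 -0.38298774]
```

View pics/c8.png

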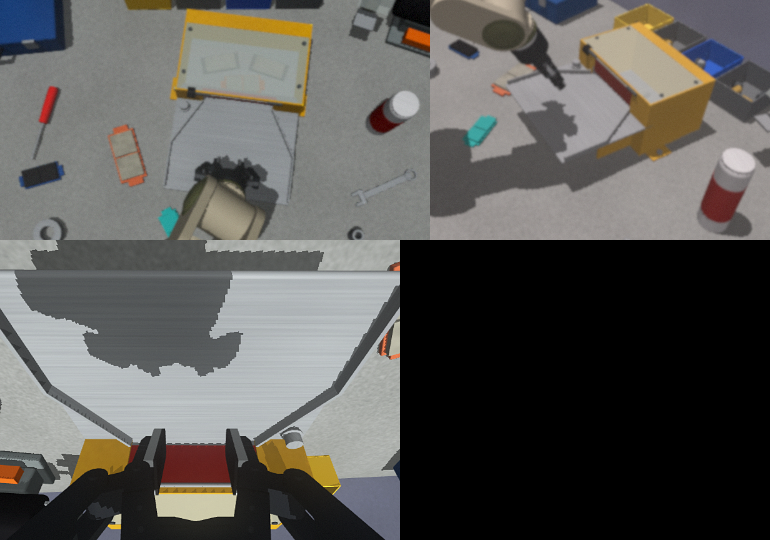

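The tray is empty, the flap hangs shut, the nut and other bystanders look unmoved, and the fingers touch nothing. Handing in.

```bash
python3 -c "
from rig import ctrl
print(ctrl.finish_job())"
```

```text
the job is handed in; nothing more can be done
None
```

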